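Clean the corona wire of a laser printer's drum unit

TASK

Every page comes out of the printer with a stripe down it, because someone left the drum unit's wire cleaner part-way. Slide the cleaner tab the whole length of its slot to the far stop and back until it clicks home at the end with the raised triangle, at least twice, and leave it clicked fully home. The unit only lies on its sheet of paper and slides easily, so bear down on the tab as you work it and keep the unit in its place; do not touch the drum roller or shift the toner cartridge, the bottle or the stapler.

Things in the scene. Friction and masses are not known exactly. Their poses are not given: they have to be found in the camera images.
- drum_unit: laser printer drum unit, black and grey frame loose on a sheet of paper: 0.9 kg, 310 mm long (y), 175 mm deep (x), at most 72 mm high. Origin on the desk under its middle; x away from the robot's side, y along its length to the home end, z up. On the robot's side lies the open toner bay, walls 52 mm high; beyond it the sloping deck (see deck). It starts to slide on the desk when pushed sideways with some 4 to 6 N; each 10 N of downward press adds 5 to 7 N to that
- deck: flat sloping top of the unit's wire housing, 83 x 264 mm, leaning 17 degrees (0.30 rad) towards the robot's side. Origin on its surface at its middle, 55 mm above the desk: x up the slope, y along the slot to the home end, z square out of the deck. The slot runs along y through the origin. Flat and clear but for the tab; the end frames from y = 132 mm outwards stand at most 5 mm above it
- tab_center (a point): middle of the cleaner tab, a light-grey fin standing square on the sloping deck in the slot: 9 mm thick across the slot (its two broad ribbed flanks), 16 mm long along it, 16 mm high; this point is 8 mm above the deck. It slides only along the slot, dragging with about 2 N; pressing it down bears on the whole unit and adds no drag
- tab_home (a point): where tab_center lies with the tab fully home: deck y = +112 mm, 8 mm above the deck, beside a small raised light-grey triangle on the deck. The last 10 mm go over a sprung click: pushing in needs some 10 N at its start, more than the unit's own weight holds against, then the tab snaps home by itself over the last 4 mm and is held; pulling it out needs about 9 N
- tab_far (a point): where tab_center lies with the tab at the far stop: deck y = -108 mm, 8 mm above the deck. A plain hard stop, no click
- cleaner_tab (a joint): travel of the tab along the slot in m: 0 fully home, growing towards deck -y, 0.220 at the far stop; both ends are hard stops. It starts anywhere from 0.04 to 0.16
- drum_roller: drum roller, a smooth grey-green cylinder 30 mm in diameter and 252 mm long under the high edge of the deck, seen from the far side; origin at its middle. Its coating is spoilt by any touch
- toner_center (a point): middle of the toner cartridge, a loose black box 294 mm long, 80 mm wide, 56 mm high, lying beside the -y end of the unit; this point is 25 mm above the desk
- sanitizer_center (a point): middle of a white hand-gel pump bottle, 60 mm in diameter, 162 mm high, standing behind the unit (+x side) towards the home end; this point is 66 mm above the desk
- stapler_center (a point): middle of a dark desk stapler, 145 x 36 mm, 52 mm high, lying behind the unit (+x side); this point is 25 mm above the desk

How it is judged:
By the outcome, as a careful person would: the job done as asked, in the order asked, and still so for the second after the job is handed in, with the robot touching nothing.
It also fails if it takes over 67 s, if anything falls off the work surface, if the arm or the gripper's body presses on something with over 40 N, if the wrist force passes 120 N, or if a joint passes its speed limit or range.

ROBOT

A 6-joint arm with a two-finger parallel gripper is mounted at the origin on the work surface. World frame = base frame: x ahead of the robot, y to its left, z up, the work surface at z = 0. Lengths are in m, angles in rad, forces in N, time in s.
With the tool pointing down it reaches from about 0.375 to 0.925 m from the base axis. Payload 5.7 kg.
Tool frame: the origin (TCP) lies on the centre line of the jaws, within the pads' length; the fingertips stand env.tip_reach ahead of it and the grasp point (between the pads) lies 6 mm ahead of it (env.tip_reach is the distance from the TCP to the fingertips, in m); z points along the fingers, y is the direction in which the jaws open and shut (so a half turn about z gives the same grasp; the last joint's range is limited). The gripper opens to 88 mm and grips with 3 to 60 N. Pads are 20 mm wide; open, the fingers measure 115 mm over their backs; the gripper's body (75 mm by 178 mm) begins 61 mm behind the grasp point.
Start: joints at [-1.216, 0.359, 1.51, -0, 1.272, -0.115], TCP at [0.272, -0.535, 0.248] pointing down, gripper open.
Joint ranges: [-2.97, 2.97], [-1.01, 2.36], [0.21, 2.38], [-0.96, 4.11], [0.2, 2.71], [-2.98, 2.98]. Speed limits (rad/s): [2.39, 2.39, 3.14, 3.14, 3.14, 3.14].

INTERFACE

Orientations are given as a 3x3 rotation matrix whose columns are the frame's x, y, z axes.
In Python, from plant import env gives the robot as it stands. Calls block until the motion is done:
- env.move_pose(position, orientation): joint-space move of the TCP to a pose.
- env.movel(position, rotation=None, vel=0.15, until_force=None): straight line of the TCP; rotation=None keeps the orientation; vel is the mean speed in m/s. With until_force (N) it stops when the force on the tool has changed by that much, and returns True; else False.
- env.goto_joints(angles): joint-space move.
- env.gripper_to(opening, force=None): finger opening in m; force is the grip in N (None keeps the last); returns when the fingers have stopped.
- env.pause(seconds).
- env.solve_ik(position, orientation): joint angles nearest the present ones, or None.
- env.state(): the state.
- env.get_image(name): name is "side" or "top" or "wrist"; returns the picture (400x640x3 uint8, blue, green, red); there is no depth.
- env.camera_model(name): a dict with "camera_matrix" (3x3 intrinsics, pixels), "rvec" (rotation vector, rad) and "tvec" (3), from world to camera coordinates, as OpenCV has them. Camera axes: x right, y down, z forward; pixel columns grow to the right and rows downward; lengths in m; the calibration is good to about 2 mm. A picture is of the moment at which its call begins: read the wrist's pose just before it. camera_model takes no time and is no camera call; for the wrist camera it gives the pose at the moment of the call.
A pose or a line that the arm cannot do raises env.IKError and nothing moves.
- env.hand_in(): hands the job in, once; it reports no verdict.
Trained networks look in the newest picture that a camera, given by its name, has taken for a name from the list of things; names that differ only in an ending like _2 or _b are one class to them, and where a whole thing is asked for, a point or a joint stands for the part that bears it (a point fixed in the world has none). Each returns a list of dicts, best first, with "p" (0 to 1); they miss things now and then, are a little off and sometimes report something else, mostly with a low value. They report only what shows in the picture. A call takes as long as a camera call.
- env.boxes_of(camera, name): "extent" ([left, top, right, bottom] in pixels, round what is visible of it).
- env.trace(camera, name): "region" (400x640 bool, what is visible of it) and "extent" ([left, top, right, bottom] in pixels, round what is visible of it).
- env.place_of(camera, name): "uv" ([column, row] in pixels: a listed point, or the origin of a listed thing).
The state is a dict: "t": time; "joint_pos": joint angles; "joint_vel": joint speeds; "joint_efforts": joint torques, N m; "tool_pos": TCP position; "tool_rot": TCP orientation; "force": force on the tool from outside, world axes, zero at the start; "moment": the same for the moment, N m; "grip_width": finger opening in m.
Only numpy, scipy, OpenCV 4.12 (cv2) and the standard library are available. Lean on these libraries where they do the work, as an engineer would, in place of code of your own. Each camera call takes 0.05 s, during which the arm holds its last target.

## Working session

There is one attempt and no reset: what is moved stays moved. The work goes in short steps, each a Python script; the robot and the scene stay as the last script left them, time stands still between calls to the robot, and variables do not carry over. Pictures are saved under pics/ and viewed, and the job is handed in when it is done.

```bash
ls; mkdir -p pics; python3 - <<'E'
from plant import env
import cv2
for c in ["side","top","wrist"]:
    im=env.get_image(c); cv2.imwrite(f"pics/a_{c}.png",im)
    m=env.camera_model(c); print(c,m["camera_matrix"].tolist(),m["rvec"],m["tvec"])
    if c!="wrist":
      for n in ["drum_unit","deck","tab_center","tab_home","tab_far","drum_roller","toner_center","sanitizer_center","stapler_center"]:
        print(n,[(r["p"],r["uv"]) for r in env.place_of(c,n)][:2])
print(env.state(),env.tip_reach)
E
```

```text
pics
side [[379.68741668533085, 0.0, 315.56687692751564], [0.0, 379.68741668533085, 196.20877514552086], [0.0, 0.0, 1.0]] [ 2.13366445 -0.33764646  0.19769329] [-0.61086759  0.16496328  0.75541901]
drum_unit []
deck [(0.67, [300.9, 184.1])]
tab_center [(0.58, [337.9, 267.3])]
tab_home [(0.72, [280.7, 160.9])]
tab_far [(0.94, [313.6, 208.1]), (0.57, [284.5, 209.3])]
drum_roller []
toner_center [(0.7, [338.7, 266.7])]
sanitizer_center [(0.56, [316.3, 145.4])]
stapler_center [(0.62, [349.9, 190.5]), (0.28, [336.6, 268.9])]
top [[477.356199625134, 0.0, 312.93729790619443], [0.0, 477.356199625134, 201.0491427708669], [0.0, 0.0, 1.0]] [ 2.15856411 -2.13143143  0.16504115] [0.01175281 0.64415401 1.01261312]
drum_unit [(0.81, [288.5, 227.4])]
deck [(0.76, [286.3, 211.5])]
tab_center [(0.5, [275.5, 212.6])]
tab_home [(0.95, [237.8, 217.9])]
tab_far [(0.68, [333.4, 207.7]), (0.22, [198.8, 156.2])]
drum_roller []
toner_center [(0.77, [403.7, 216.5])]
sanitizer_center [(0.81, [200.2, 156.1])]
stapler_center [(0.89, [295.3, 155.7]), (0.19, [405.9, 212.7])]
wrist [[281.43015905123656, 0.0, 322.799
[... 248 characters left out ...]
e-05,
        1.27248894e+00, -1.15086404e-01]), 'joint_vel': array([-0.00097085, -0.00128641,  0.00017721, -0.00090962, -0.00056979,
       -0.00104247]), 'joint_efforts': array([ 2.25265045e-03, -5.15336251e+01, -2.71130347e+01,  6.76254183e-02,
        2.45788781e-02, -4.74181121e-06]), 'tool_pos': array([ 0.27162339, -0.53497405,  0.24762093]), 'tool_rot': array([[ 8.91664362e-01,  4.52697101e-01, -1.11967309e-05],
       [ 4.52697100e-01, -8.91664357e-01,  9.88325350e-05],
       [ 3.47574763e-05, -9.31941769e-05, -9.99999995e-01]]), 'force': array([ 0.46989758, -0.08362047,  1.08352193]), 'moment': array([-0.04655299, -0.04919086,  0.01728293]), 'grip_width': 0.08813437261711701} 0.025
```

View pics/a_top.png

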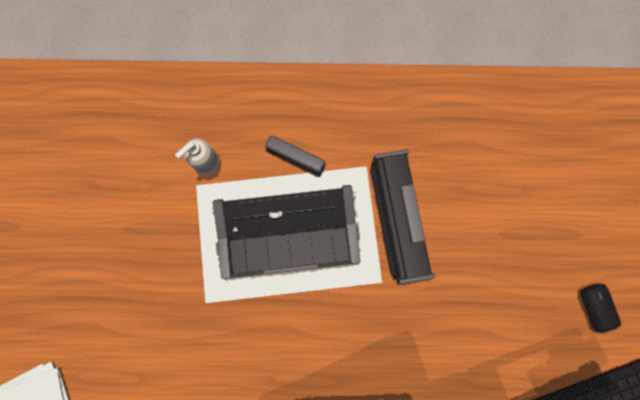

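View pics/a_side.png

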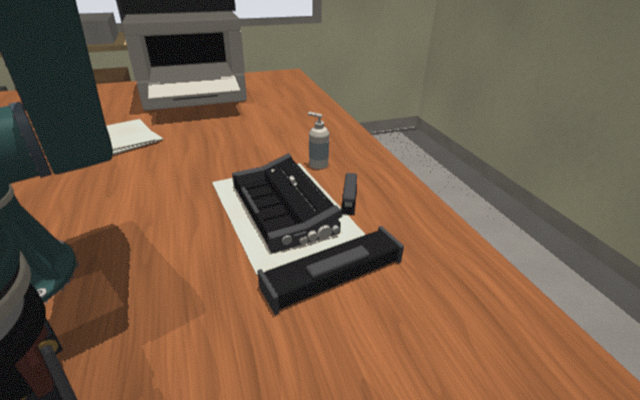

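```bash
cat > h.py <<'E'
import numpy as np, cv2
def ray(m,uv):
    K=m["camera_matrix"]; R,_=cv2.Rodrigues(np.array(m["rvec"],float)); t=np.array(m["tvec"],float).ravel()
    d=R.T@np.linalg.solve(K,np.array([uv[0],uv[1],1.0])); return -R.T@t,d
def atz(m,uv,z):
    o,d=ray(m,uv); return o+d*(z-o[2])/d[2]
def proj(m,P):
    return cv2.projectPoints(np.array(P,float).reshape(-1,1,3),np.array(m["rvec"],float),np.array(m["tvec"],float),np.array(m["camera_matrix"]),None)[0].reshape(-1,2)
E
python3 - <<'E'
from plant import env
from h import *
m=env.camera_model("top")
hz=0.055+.008*np.cos(.3)
for n,uv,z in [("deck",(286.3,211.5),.055),("unit",(288.5,227.4),0),("tab",(275.5,212.6),hz),("home",(237.8,217.9),hz),("far",(333.4,207.7),hz),("toner",(403.7,216.5),.025),("san",(200.2,156.1),.066),("stap",(295.3,155.7),.025)]:
    print(n,atz(m,uv,z))
print(ray(m,(0,0))[0],ray(env.camera_model("side"),(0,0))[0])
E
```

```text
deck [0.61893254 0.07824975 0.055     ]
unit [0.5891041  0.07535094 0.        ]
tab [0.61522816 0.10136826 0.06264269]
home [0.60253428 0.18321246 0.06264269]
far [ 0.62766164 -0.02501916  0.06264269]
toner [ 0.6147971  -0.18598474  0.025     ]
san [0.73871144 0.27082406 0.066     ]
stap [0.7526686  0.06179017 0.025     ]
[0.48531589 0.02262946 1.09745808] [ 0.40384891 -0.70266842  0.56052934]
```

```bash
cat >> h.py <<'E'
def deckR(yaw):
    xh=np.array([np.cos(yaw),np.sin(yaw),0]); y=np.array([-np.sin(yaw),np.cos(yaw),0]); z=np.array([0,0,1.])
    x=np.cos(.3)*xh+np.sin(.3)*z
    return np.column_stack([x,y,np.cross(x,y)])
def toolR(yaw,s=1):
    D=deckR(yaw); y=s*D[:,0]; z=-D[:,2]; return np.column_stack([np.cross(y,z),y,z])
E
python3 - <<'E'
from plant import env
from h import *
m=env.camera_model("wrist"); s=env.state()
o,d=ray(m,(320,200)); print("cam in tool",s["tool_rot"].T@(o-s["tool_pos"]),s["tool_rot"].T@d)
for sg in (1,-1):
  R=toolR(.12,sg)
  for p in ([.615,.08,.3],[.602,.19,.07],[.628,-.03,.07],[.45,.08,.3]):
    print(sg,p,env.solve_ik(p,R))
E
```

```text
cam in tool [ 8.32267446e-02  5.94160720e-05 -1.37244692e-01] [-0.3212636  -0.01025841  0.94718005]
1 [0.615, 0.08, 0.3] [-0.00295193  0.20234983  1.64080264  0.04305721  1.00099412 -0.1407501 ]
1 [0.602, 0.19, 0.07] [ 0.21171487  0.51380896  1.8527141  -0.05898963  0.47696625  0.1400587 ]
1 [0.628, -0.03, 0.07] [-0.21278847  0.5109888   1.85933122  0.20442959  0.49558749 -0.49933272]
1 [0.45, 0.08, 0.3] [-0.00436289 -0.05798864  1.93093315  0.04441438  0.97128971 -0.14393317]
-1 [0.615, 0.08, 0.3] None
-1 [0.602, 0.19, 0.07] None
-1 [0.628, -0.03, 0.07] [-0.21278847  0.5109888   1.85933122  0.20442959  0.49558749  2.64225994]
-1 [0.45, 0.08, 0.3] None
```

```bash
python3 - <<'E'
from plant import env
from h import *
R=toolR(.12)
env.move_pose([.595,.05,.235],R)
m=env.camera_model("wrist"); im=env.get_image("wrist"); cv2.imwrite("pics/b_wrist.png",im)
np.savez("b.npz",**{k:np.array(m[k]) for k in m})
hz=0.055+.008*np.cos(.3)
for n,z in [("deck",.055),("drum_unit",0),("tab_center",hz),("tab_home",hz),("tab_far",hz),("cleaner_tab",hz)]:
    for r in env.place_of("wrist",n)[:2]: print(n,r["p"],r["uv"],atz(m,r["uv"],z))
print(env.state()["t"],env.state()["tool_pos"])
E
```

```text
deck 0.96 [295.9, 151.4] [0.61470793 0.08568365 0.055     ]
drum_unit 0.77 [267.0, 145.7] [0.58899422 0.08286142 0.        ]
drum_unit 0.71 [389.2, 174.0] [0.77308997 0.0547166  0.        ]
tab_center 0.64 [298.2, 135.1] [0.61394459 0.1044337  0.06264269]
tab_home 0.88 [292.0, 39.2] [0.59935408 0.19567936 0.06264269]
tab_far 0.83 [301.7, 240.4] [ 0.6298009  -0.02069158  0.06264269]Traceback (most recent call last):
  File "<stdin>", line 9, in <module>
ValueError: it knows: deck, drum_roller, drum_unit, sanitizer_center, stapler_center, tab_center, tab_far, tab_home, toner_center
```

View pics/b_wrist.png

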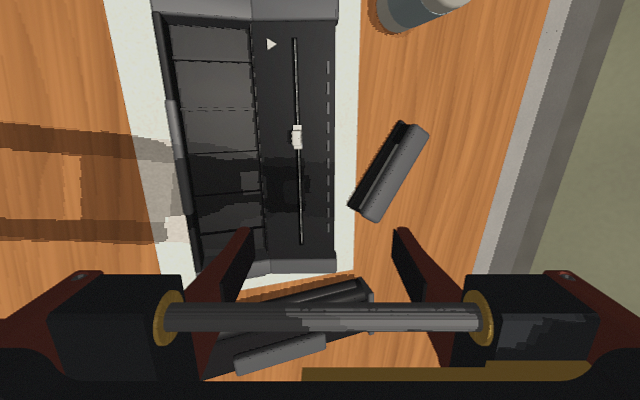

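```bash
python3 - <<'E'
from h import *
m=dict(np.load("b.npz"))
for uv in [(294,38),(301,244),(299.5,200),(295.5,80)]:
    print(uv,atz(m,uv,.055))
a=atz(m,(294,38),.055);b=atz(m,(301,244),.055);d=a-b;print(np.linalg.norm(d),np.arctan2(-d[0],d[1]),(a+b)/2)
im=cv2.imread("pics/b_wrist.png")
c=cv2.resize(im[20:260,250:350],None,fx=6,fy=2.4,interpolation=cv2.INTER_CUBIC)
c=cv2.resize(im[110:160,265:330],None,fx=10,fy=10,interpolation=cv2.INTER_CUBIC);cv2.imwrite("pics/b_tab.png",c)
g=im.mean(2)
for r in list(range(45,120,15))+list(range(155,245,10)): print(r,g[r,285:315].astype(int).tolist())
E
```

```text
(294, 38) [0.60264993 0.19883586 0.055     ]
(301, 244) [ 0.63151321 -0.02934283  0.055     ]
(299.5, 200) [0.62419852 0.02843658 0.055     ]
(295.5, 80) [0.60763973 0.16000707 0.055     ]
0.22999696901743663 0.125825952525112 [0.61708157 0.08474652 0.055     ]
45 [50, 51, 52, 52, 51, 54, 38, 17, 6, 155, 117, 35, 35, 50, 54, 55, 53, 56, 56, 53, 56, 53, 56, 55, 55, 56, 57, 56, 58, 59]
60 [49, 50, 49, 51, 53, 53, 49, 29, 18, 57, 192, 133, 12, 47, 56, 54, 55, 54, 55, 55, 56, 56, 55, 57, 58, 57, 57, 58, 56, 55]
75 [50, 51, 51, 51, 51, 54, 53, 38, 20, 11, 73, 82, 42, 44, 56, 56, 55, 53, 54, 54, 56, 57, 58, 55, 57, 58, 57, 57, 57, 57]
90 [51, 50, 51, 50, 51, 52, 52, 55, 31, 15, 2, 128, 82, 22, 46, 56, 54, 55, 55, 56, 55, 57, 57, 57, 54, 58, 58, 59, 57, 59]
105 [50, 49, 48, 50, 50, 51, 51, 53, 40, 27, 13, 106, 93, 38, 42, 54, 53, 53, 56, 54, 54, 56, 56, 55, 55, 54, 56, 57, 57, 58]
155 [45, 44, 46, 46, 45, 45, 43, 45, 47, 47, 37, 16, 7, 101, 68, 14, 40, 48, 47, 47, 49, 49, 47, 48, 50, 51, 48, 51, 49, 49]
165 [29, 31, 27, 30, 29, 26, 26, 28, 29, 28, 29, 15, 3, 51, 61, 31, 20, 31, 30, 22, 36, 
[... 202 characters left out ...]
, 27, 22, 10, 4, 96, 69, 22, 27, 29, 25, 21, 22, 22, 18, 19, 35, 37, 37, 37, 37]
195 [26, 24, 24, 24, 27, 26, 28, 25, 27, 26, 26, 29, 15, 1, 64, 64, 26, 23, 27, 29, 32, 37, 37, 35, 38, 35, 39, 34, 38, 37]
205 [19, 17, 20, 19, 21, 19, 22, 18, 18, 19, 20, 20, 16, 6, 0, 90, 57, 10, 16, 23, 17, 31, 36, 34, 36, 36, 34, 36, 34, 35]
215 [39, 41, 37, 40, 40, 39, 36, 38, 39, 38, 40, 42, 35, 20, 0, 94, 64, 23, 32, 36, 34, 35, 34, 30, 37, 35, 34, 34, 36, 33]
225 [36, 38, 40, 40, 39, 41, 38, 38, 39, 38, 39, 40, 39, 23, 2, 62, 73, 37, 30, 39, 39, 40, 41, 38, 39, 38, 40, 40, 40, 42]
235 [37, 37, 39, 38, 39, 37, 38, 37, 39, 38, 38, 39, 37, 29, 12, 0, 122, 78, 20, 36, 40, 38, 41, 37, 39, 35, 40, 38, 37, 40]
```

View pics/b_tab.png

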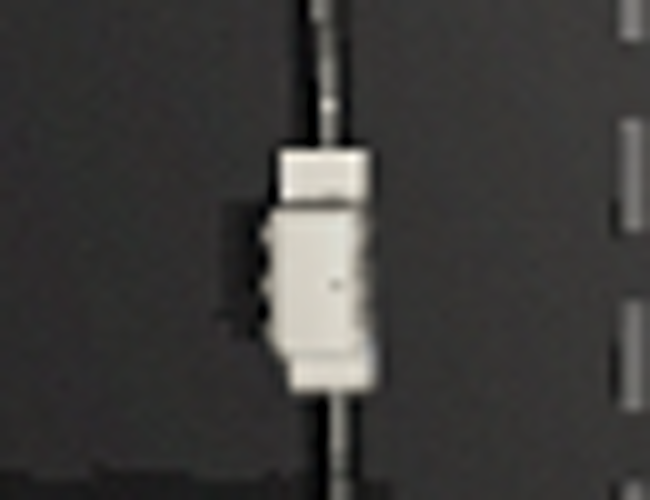

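```bash
python3 - <<'E'
from h import *
m=dict(np.load("b.npz"))
rows=[45,60,75,90,105,155,165,175,185,195,205,215,225,235]
im=cv2.imread("pics/b_wrist.png").mean(2)
P=[]
for r in rows:
    seg=im[r,285:315]; w=np.abs(seg-np.median(seg)); w[w<15]=0
    # dark edge + bright: slot between
    k=285+np.argmax(seg); c=(np.arange(285,315)*w)[k-285-3:k-285+4].sum()/w[k-285-3:k-285+4].sum()
    P.append((c,r))
W=np.array([atz(m,p,.055) for p in P])
pf=np.polyfit(W[:,1],W[:,0],1); print(pf, np.arctan(-pf[0]), np.round((W[:,0]-np.polyval(pf,W[:,1]))*1e3,2))
yaw=np.arctan(-pf[0]); n=deckR(yaw)[:,2]
t=atz(m,(296.2,137.8),.055+.016*n[2])-n*.016
print("tab base",t,"slot x there",np.polyval(pf,t[1]))
t2=atz(m,(298.2,135.1),.055+.008*n[2])-n*.008
print("net tab base",t2,np.polyval(pf,t2[1]))
O=np.array([np.polyval(pf,.0855),.0855,.055]); D=deckR(yaw)
for y in(.112,-.108): print(y,O+D@[0,y,.008], proj(m,[O+D@[0,y,.008]]))
E
```

```text
[-0.12763886  0.62769103] 0.12695240272795805 [ 0.05  0.62 -0.71  0.05 -0.19  0.14 -0.52  0.57  0.06 -0.13  0.7  -0.27
 -0.74  0.39]
tab base [0.61500351 0.1026295  0.055     ] slot x there 0.6145915149474422
net tab base [0.61628972 0.10473303 0.055     ] 0.6143230229497514
0.112 [0.60025226 0.19629933 0.06264269] [[292.95552854  38.68189781]]
-0.108 [ 0.62810683 -0.02193019  0.06264269] [[300.25220952 241.36774897]]
```

```bash
cat >> h.py <<'E'
YAW=.128
D=deckR(YAW); R=toolR(YAW); N=D[:,2]
BASE=np.array([.6148,.1030,.055])
def st(env,tag=""):
    s=env.state(); print(tag,"t%.2f"%s["t"],"pos",np.round(s["tool_pos"]*1e3,1),"F",np.round(s["force"],1),"M",np.round(s["moment"],2),"w%.4f"%s["grip_width"],"Fdeck",np.round(D.T@s["force"],1)); return s
E
python3 - <<'E'
from plant import env
from h import *
env.gripper_to(.032,force=5)
env.move_pose(BASE+N*.075,R)
st(env,"above")
cv2.imwrite("pics/c0.png",env.get_image("wrist"))
print(env.movel(BASE+N*.0285,vel=.06,until_force=6))
st(env,"down")
cv2.imwrite("pics/c1.png",env.get_image("wrist")); cv2.imwrite("pics/c1s.png",env.get_image("side"))
E
```

```text
above t5.26 pos [593.2 100.2 126.9] F [0.3 0.6 0.8] M [-0.01 -0.02  0.02] w0.0319 Fdeck [0.6 0.6 0.6]
False
down t6.23 pos [606.5 102.   82.3] F [ 0.7 -0.3 -0.3] M [-0.06  0.05 -0.01] w0.0326 Fdeck [ 0.5 -0.3 -0.5]
```

View pics/c1.png

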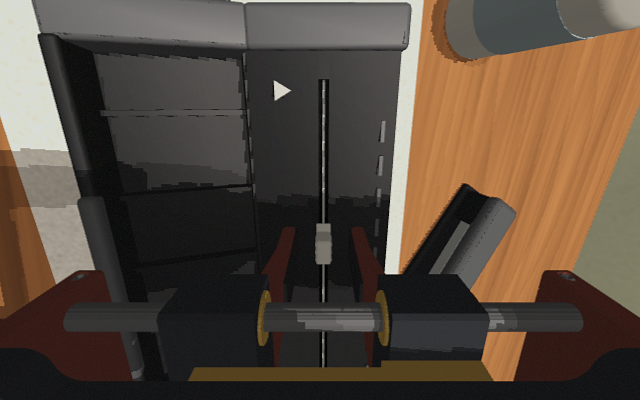

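```bash
python3 - <<'E'
from plant import env
from h import *
m=env.camera_model("wrist"); s=env.state()
p=s["tool_pos"]+s["tool_rot"]@np.array([[0,0,.006],[0,0,.0185],[0,0,.0125]]).T.T[0]
for z in(.0125,.0205,.025): print(z,proj(m,[s["tool_pos"]+s["tool_rot"]@[dx,0,z] for dx in(-.008,0,.008)]).round(1).tolist())
im=cv2.imread("pics/c1.png"); cv2.imwrite("pics/c1z.png",cv2.resize(im[200:290,260:390],None,fx=6,fy=6,interpolation=cv2.INTER_CUBIC))
E
```

```text
0.0125 [[323.5, 263.6], [323.5, 251.8], [323.5, 239.7]]
0.0205 [[323.4, 256.8], [323.5, 245.5], [323.5, 233.8]]
0.025 [[323.4, 253.3], [323.4, 242.1], [323.4, 230.7]]
```

View pics/c1z.png

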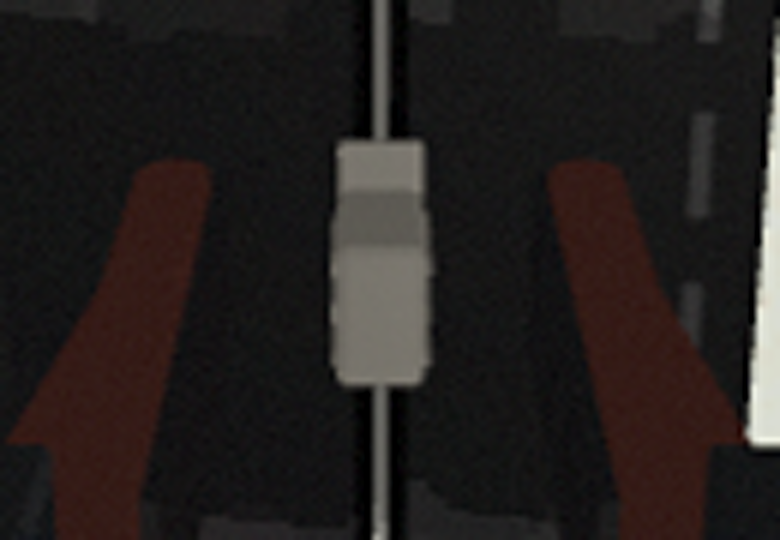

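```bash
python3 - <<'E'
from plant import env
from h import *
st(env)
env.gripper_to(.0,force=4); env.pause(.1); st(env,"light")
env.gripper_to(.0,force=55); env.pause(.1); s=st(env,"hard")
p=np.array([s["tool_pos"]])[0]
for k in range(1,5):
    env.movel(p-[0,0,.001*k],vel=.01); s=st(env,"press%d"%k)
    if s["force"][2]>24: break
E
```

```text
t6.33 pos [606.6 102.   82.6] F [ 0.1  0.6 -0.5] M [-0.06  0.04  0.03] w0.0319 Fdeck [ 0.1  0.6 -0.5]
light t6.92 pos [606.6 101.9  82.5] F [-0.   0.1  2. ] M [0.01 0.04 0.01] w0.0091 Fdeck [0.5 0.1 1.9]
hard t7.23 pos [606.6 101.9  82.4] F [-1.1 -0.1  4.7] M [ 0.01 -0.01  0.08] w0.0086 Fdeck [0.3 0.  4.9]
press1 t7.48 pos [606.7 101.9  82.4] F [-5.8  0.  12.4] M [-0.07  0.22 -0.01] w0.0087 Fdeck [-1.8  0.8 13.5]
press2 t7.73 pos [606.7 102.   82.3] F [-9.5 -0.9 22.8] M [-0.08  0.48  0.02] w0.0085 Fdeck [-2.4  0.4 24.6]
press3 t7.98 pos [606.7 102.   82.2] F [-13.9  -1.5  32.7] M [-0.14  0.73 -0.06] w0.0083 Fdeck [-3.7  0.3 35.4]
```

```bash
cat >> h.py <<'E'
import json
HX=np.array([np.cos(YAW),np.sin(YAW),0]); Y=D[:,1]; Z=np.array([0,0,1.])
def adj(env,tgt,fz=30.,fx=-4.,k=.0001):
    s=env.state(); F=s["force"]
    dz=np.clip((F[2]-fz)*k*.8,-.002,.002); dx=np.clip((fx-F@HX)*k*-.8,-.002,.002)
    # force on tool rises in +x if target goes -x
    return tgt+Z*dz+HX*np.clip((F@HX-fx)*k*.8,-.002,.002)
def slide(env,tgt,dist,n,vel=.1,tag="",fz=30.):
    for i in range(n):
        tgt=adj(env,tgt,fz)+Y*dist/n
        env.movel(tgt,vel=vel); s=st(env,tag+str(i))
        f=s["force"]; print("   lateral %.1f along %.1f  lag_y %.1f mm"%(f@HX,f@Y,(tgt-s["tool_pos"])@Y*1e3))
    np.save("tgt.npy",tgt); return tgt
E
python3 - <<'E'
from plant import env
from h import *
tgt=np.array([.6067,.102,.0824-.003])
t=adj(env,tgt); env.movel(t,vel=.02); st(env,"adj")
slide(env,t,-.03,2,vel=.06,tag="to far ")
cv2.imwrite("pics/d1.png",env.get_image("top"))
E
```

```text
adj t8.23 pos [606.7 102.   82.3] F [-10.9  -0.9  27.9] M [-0.08  0.45 -0.01] w0.0083 Fdeck [-2.2  0.5 29.9]
to far 0 t8.63 pos [608.6  86.4  82.2] F [-9.2 -1.6 26.8] M [-0.41  0.28 -0.17] w0.0082 Fdeck [-1.  -0.4 28.3]
   lateral -9.3 along -0.4  lag_y 0.7 mm
to far 1 t9.03 pos [610.5  71.4  82.2] F [-9.5 -3.5 27.4] M [-0.46  0.26 -0.06] w0.0085 Fdeck [-1.4 -2.3 29.1]
   lateral -9.9 along -2.3  lag_y 0.8 mm
```

```bash
python3 - <<'E'
import cv2
a=cv2.imread("pics/a_top.png")[140:310,180:440]; b=cv2.imread("pics/d1.png")[140:310,180:440]
import numpy as np
cv2.imwrite("pics/d1c.png",cv2.resize(np.vstack([a,b]),None,fx=1.7,fy=1.7) if 0 else cv2.resize(np.hstack([a,b]),None,fx=1.5,fy=1.5))
E
```

```text
(no output)
```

View pics/d1c.png

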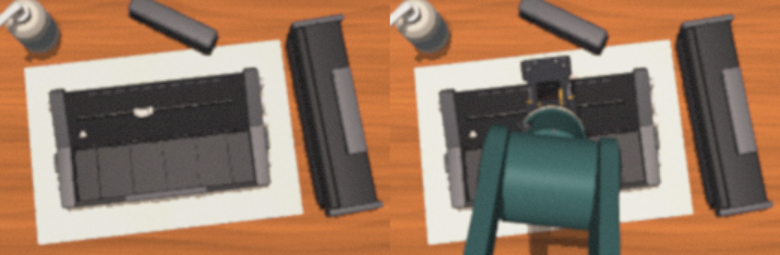

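```bash
python3 - <<'E'
from plant import env
from h import *
cv2.imwrite("pics/d2.png",env.get_image("wrist")); print(env.place_of("wrist","tab_home"),env.place_of("wrist","tab_center"))
m=env.camera_model("wrist"); print(proj(m,[[.60025,.1963,.0626]]))
for n in("tab_home","tab_center"):
  for r in env.place_of("wrist",n)[:1]: print(n,atz(m,r["uv"],.0626))
E
```

```text
[{'uv': [320.9, 20.9], 'p': 0.77}] [{'uv': [323.0, 248.2], 'p': 0.79}, {'uv': [453.7, 234.3], 'p': 0.56}, {'uv': [321.5, 24.1], 'p': 0.28}]
[[322.81139874  16.06967885]]
tab_home [0.59954906 0.19404629 0.0626    ]
tab_center [0.61658185 0.07042222 0.0626    ]
```

View pics/d2.png

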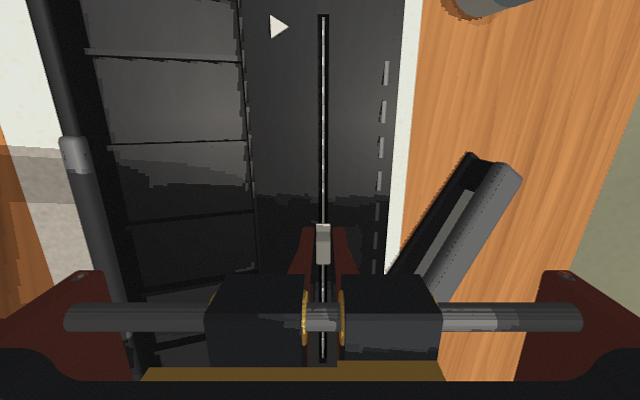

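```bash
python3 - <<'E'
from plant import env
from h import *
t=np.load("tgt.npy")
t=slide(env,t,-.088,2,vel=.1,tag="far ")
t=adj(env,t); 
print(env.movel(t-Y*.014,vel=.02,until_force=8)); s=st(env,"stop")
print(s["force"]@Y)
cv2.imwrite("pics/e1.png",env.get_image("wrist"));cv2.imwrite("pics/e1t.png",env.get_image("top"))
E
```

```text
far 0 t9.93 pos [616.1  27.3  82.2] F [-6.8 -3.2 25.8] M [-0.39  0.12 -0.1 ] w0.0083 Fdeck [ 0.8 -2.3 26.8]
   lateral -7.2 along -2.3  lag_y 1.3 mm
far 1 t10.52 pos [621.7 -16.8  82.2] F [-8.7 -3.4 26.6] M [-0.33  0.17 -0.12] w0.0086 Fdeck [-0.8 -2.3 28.1]
   lateral -9.0 along -2.3  lag_y 1.7 mm
True
stop t11.04 pos [622.7 -25.   82.4] F [-1.5  2.4  5.2] M [0.36 0.04 0.11] w0.0088 Fdeck [0.4 2.6 5.3]
2.612797703352703
```

View pics/e1.png

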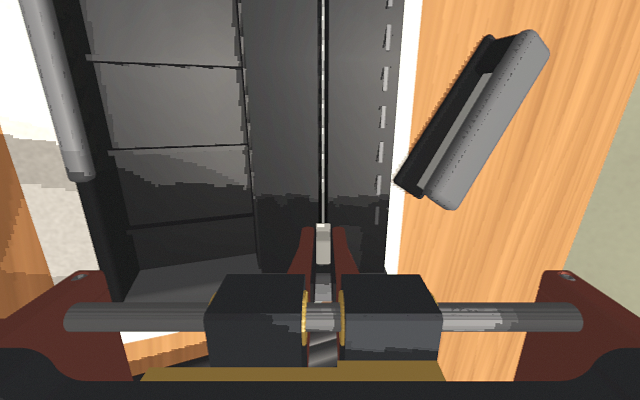

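```bash
python3 - <<'E'
from plant import env
from h import *
s=env.state(); t=s["tool_pos"]-Z*.0028
env.movel(t,vel=.02); st(env,"press")
for k in range(3):
    t=t-Y*.0006; env.movel(t,vel=.02); s=st(env,"push"); print(s["force"]@Y)
np.save("tgt.npy",t)
E
```

```text
press t11.42 pos [622.7 -24.9  82.2] F [-13.5   0.7  29. ] M [0.17 0.72 0.01] w0.0084 Fdeck [-4.2  2.4 31.6]
push t11.67 pos [622.8 -25.   82.2] F [-12.    3.   29.4] M [0.56 0.66 0.21] w0.0084 Fdeck [-2.4  4.5 31.5]
4.543928107652021
push t11.92 pos [622.8 -25.   82.2] F [-12.1   4.7  29.5] M [1.12 0.6  0.37] w0.0086 Fdeck [-2.2  6.2 31.5]
6.243862128530718
push t12.17 pos [622.8 -25.1  82.2] F [-12.1   7.4  30.7] M [1.48 0.42 0.52] w0.0084 Fdeck [-1.5  8.9 32.6]
8.882425193993052
```

```bash
python3 - <<'E'
from plant import env
from h import *
t=np.load("tgt.npy")+Y*.0018
t=slide(env,t,.200,4,vel=.12,tag="home ")
t=adj(env,t,34.); t=slide(env,t,.008,1,vel=.04,tag="pre",fz=34)
for k in range(4):
    t=t+Y*.0045; t=adj(env,t,34.); env.movel(t,vel=.03); s=st(env,"click"); print(s["force"]@Y,(t-s["tool_pos"])@Y)
    if s["force"]@Y<-9 and k>1: break
np.save("tgt.npy",t)
cv2.imwrite("pics/f1.png",env.get_image("wrist"));cv2.imwrite("pics/f1t.png",env.get_image("top"))
E
```

```text
home 0 t12.75 pos [616.3  25.2  82.2] F [-10.3   1.   27.7] M [0.24 0.48 0.04] w0.0087 Fdeck [-1.5  2.3 29.5]
   lateral -10.1 along 2.3  lag_y -0.5 mm
home 1 t13.32 pos [610.   74.9  82.2] F [-9.3  0.3 26.2] M [0.3  0.33 0.14] w0.0083 Fdeck [-1.   1.5 27.8]
   lateral -9.2 along 1.5  lag_y -0.6 mm
home 2 t13.88 pos [603.6 124.6  82.2] F [-9.   1.3 27. ] M [0.2  0.26 0.04] w0.0083 Fdeck [-0.4  2.5 28.4]
   lateral -8.7 along 2.5  lag_y -0.8 mm
home 3 t14.45 pos [597.2 174.5  82.2] F [-8.   1.2 27. ] M [0.24 0.14 0.07] w0.0081 Fdeck [ 0.5  2.2 28.1]
   lateral -7.8 along 2.2  lag_y -1.1 mm
pre0 t14.80 pos [596.2 182.2  82.1] F [-12.    0.2  34.3] M [0.26 0.26 0.1 ] w0.0086 Fdeck [-1.3  1.7 36.3]
   lateral -11.9 along 1.7  lag_y -0.8 mm
click t15.10 pos [595.7 185.8  82.2] F [-8.3 -4.  31.3] M [-0.5  -0.1  -0.27] w0.0086 Fdeck [ 0.9 -2.9 32.5]
-2.930198636362078 1.9216202243352166e-05
click t15.40 pos [595.  191.1  82.1] F [-8.8  1.8 31.7] M [ 0.39 -0.01  0.16] w0.0082 Fdeck [ 1.3  2.9 32.8]
2.936471172537721 -0.0008240791304119328
click t15.70 pos [594.7 194.   82.1] F [-7.5 -9.2 32.7] M [-1.37 -0.38 -0.5 ] w0.0085 Fdeck [ 1.5 -8.2 33.8]
-8.180705744972268 0.0008250856575270602
click t16.00 pos [594.6 196.9  82.1] F [ -3.4 -17.7  32. ] M [-2.82 -0.93 -0.9 ] w0.0083 Fdeck [  4.1 -17.1  32.2]
-17.12523590212525 0.0023906039363433508
```

View pics/f1.png

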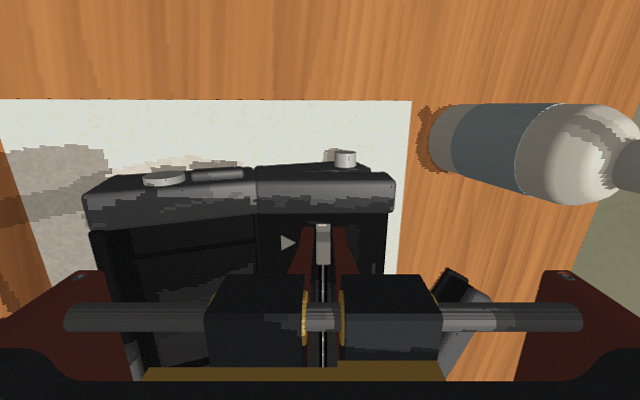

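```bash
python3 - <<'E'
import cv2,numpy as np
L=lambda n:cv2.cvtColor(cv2.imread(f"pics/{n}.png"),cv2.COLOR_BGR2GRAY).astype(np.float32)
a=L("a_top")
for n in("d1","e1t","f1t"):
  b=L(n)
  for nm,(x0,y0,x1,y1) in dict(farframe=(336,180,366,270),homeframe=(208,194,240,284),paper_l=(190,185,212,305),toner=(372,145,440,285),rest=(450,60,640,250)).items():
    pa,pb=a[y0:y1,x0:x1],b[y0:y1,x0:x1]
    w=np.eye(2,3,dtype=np.float32)
    try: cc,w=cv2.findTransformECC(pa,pb,w,cv2.MOTION_TRANSLATION); print(n,nm,"%.3f"%cc,w[:,2].round(2))
    except Exception as e: print(n,nm,"fail")
E
```

```text
d1 farframe 1.000 [-0.05 -0.  ]
d1 homeframe 0.982 [-0.02  0.04]
d1 paper_l 1.000 [-0.04  0.04]
d1 toner 1.000 [-0.01 -0.01]
d1 rest 0.996 [0.02 0.02]
e1t farframe 0.652 [ -4.31 -25.07]
e1t homeframe 1.000 [0.06 0.01]
e1t paper_l 1.000 [-0.08  0.05]
e1t toner 0.683 [-0.4  -1.04]
e1t rest 0.995 [0.02 0.01]
f1t farframe 0.989 [-1.58 -0.39]
f1t homeframe 0.370 [-1.13  0.49]
f1t paper_l fail
f1t toner 0.981 [-0.29 -0.06]
f1t rest 0.995 [0.01 0.04]
```

```bash
cat >> h.py <<'E'
_a=None
def shift(env,box,name=None):
    a=cv2.cvtColor(cv2.imread("pics/a_top.png"),cv2.COLOR_BGR2GRAY).astype(np.float32)
    im=env.get_image("top")
    if name: cv2.imwrite(name,im)
    b=cv2.cvtColor(im,cv2.COLOR_BGR2GRAY).astype(np.float32); x0,y0,x1,y1=box
    cc,w=cv2.findTransformECC(a[y0:y1,x0:x1],b[y0:y1,x0:x1],np.eye(2,3,dtype=np.float32),cv2.MOTION_TRANSLATION)
    return cc,w[:,2]
FAR=(336,180,366,270); FARB=(345,184,362,225)
E
python3 - <<'E'
from plant import env
from h import *
t=np.load("tgt.npy")
print(shift(env,FAR),shift(env,FARB))
t=t-Y*.0022; env.movel(t,vel=.02); st(env,"relax y")
s=env.state(); F=s["force"]
t=t+Z*(F[2]-4)*.0001+HX*(F@HX)*.0001*.5; env.movel(t,vel=.02); st(env,"relax z")
np.save("tgt.npy",t); print(shift(env,FAR),shift(env,FARB,"pics/g1.png"))
E
python3 - <<'E'
import cv2,numpy as np
a=cv2.imread("pics/a_top.png")[170:290,320:450]; b=cv2.imread("pics/g1.png")[170:290,320:450]
cv2.imwrite("pics/g1c.png",cv2.resize(np.hstack([a,b]),None,fx=3,fy=3))
E
```

```text
(0.9890657727562492, array([-1.5765518, -0.4032894], dtype=float32)) (0.965210556559688, array([-1.6670678 , -0.18232843], dtype=float32))
relax y t16.46 pos [594.6 196.6  82.1] F [-4.6 -7.  30.8] M [-0.9  -0.56 -0.25] w0.0084 Fdeck [ 3.9 -6.4 31. ]
relax z t16.74 pos [592.2 196.6  82.3] F [-1.3 -4.  18.5] M [-0.51 -0.46 -0.1 ] w0.0088 Fdeck [ 3.7 -3.8 18.2]
(0.9985806730288989, array([-1.5175827 ,  0.04479052], dtype=float32)) (0.9904278956072824, array([-1.6545719,  0.3378429], dtype=float32))
```

View pics/g1c.png

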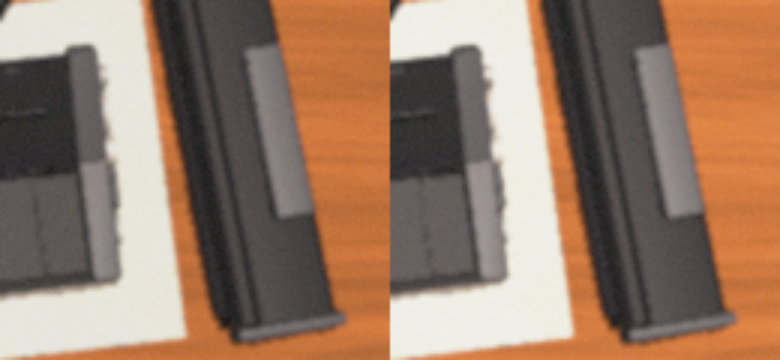

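```bash
python3 - <<'E'
from plant import env
from h import *
t=np.load("tgt.npy")
for _ in range(2):
    F=env.state()["force"]; t=t+Z*(F[2]-3)*.0001; env.movel(t,vel=.02); st(env,"z")
for k in range(5):
    t=t-Y*.0008; env.movel(t,vel=.015); st(env,"back"); c=shift(env,FAR); print(c)
    if c[1][0]>-.15: break
np.save("tgt.npy",t)
E
```

```text
z t17.09 pos [590.8 196.6  82.4] F [-0.6 -2.8  8.9] M [-0.31 -0.32  0.06] w0.0086 Fdeck [ 1.7 -2.7  8.8]
z t17.34 pos [590.6 196.6  82.4] F [ 1.9 -1.2  6.3] M [-0.21 -0.56  0.13] w0.0079 Fdeck [ 3.5 -1.5  5.5]
back t17.59 pos [590.6 196.5  82.4] F [1.1 3.1 4.8] M [ 0.49 -0.37  0.26] w0.0087 Fdeck [2.9 3.  4.2]
(0.9881915570563514, array([-1.5222514 ,  0.36889872], dtype=float32))
back t17.89 pos [590.7 196.1  82.4] F [0.5 7.  4.5] M [ 0.95 -0.33  0.41] w0.0086 Fdeck [2.7 6.8 3.9]
(0.9810664510800615, array([-1.4817446 ,  0.37927127], dtype=float32))
back t18.19 pos [590.7 195.6  82.4] F [0.2 6.9 5. ] M [ 1.13 -0.28  0.51] w0.0084 Fdeck [2.5 6.9 4.4]
(0.9841244072009894, array([-1.1065408 ,  0.43220565], dtype=float32))
back t18.49 pos [590.8 194.9  82.4] F [0.6 7.1 5.2] M [ 1.25 -0.29  0.55] w0.0083 Fdeck [3.  7.  4.5]
(0.9984837939468618, array([-0.8416685 ,  0.52471167], dtype=float32))
back t18.79 pos [590.9 194.2  82.4] F [1.  7.9 5.3] M [ 1.3  -0.23  0.52] w0.0084 Fdeck [3.5 7.7 4.5]
(0.9918397423918728, array([-0.57348406,  0.5898546 ], dtype=float32))
```

```bash
python3 - <<'E'
from plant import env
from h import *
t=np.load("tgt.npy")
t=t-Y*.0008; env.movel(t,vel=.015); st(env,"back"); print(shift(env,FAR))
for k in range(8):
    t=t+HX*.001; env.movel(t,vel=.015); s=st(env,"x+"); print(shift(env,FAR))
    if s["tool_pos"][0]>.5942: break
np.save("tgt.npy",t)
E
```

```text
back t19.09 pos [590.9 193.4  82.4] F [0.1 7.  5.5] M [ 1.33 -0.24  0.49] w0.0088 Fdeck [2.6 7.  5. ]
(0.996877952773132, array([-0.2233023,  0.7029867], dtype=float32))
x+ t19.39 pos [591.  193.4  82.4] F [-3.2  7.1  9.4] M [1.31 0.12 0.48] w0.0080 Fdeck [0.6 7.5 9.7]
(0.9968497481600247, array([-0.22720678,  0.7089297 ], dtype=float32))
x+ t19.69 pos [591.  193.4  82.3] F [-6.5  7.8 13.8] M [1.28 0.47 0.51] w0.0086 Fdeck [-1.1  8.5 14.7]
(0.9968787805191843, array([-0.22365999,  0.67636603], dtype=float32))
x+ t19.99 pos [591.2 193.4  82.3] F [-9.3  6.6 18.2] M [1.2  0.8  0.51] w0.0083 Fdeck [-2.6  7.7 19.9]
(0.9968847079278278, array([-0.213899  ,  0.70072246], dtype=float32))
x+ t20.29 pos [591.2 193.4  82.3] F [-12.7   6.2  22.5] M [1.18 1.16 0.53] w0.0083 Fdeck [-4.6  7.8 24.9]
(0.9968666335095334, array([-0.21368706,  0.6913997 ], dtype=float32))
x+ t20.59 pos [591.3 193.4  82.3] F [-16.6   5.7  26. ] M [1.18 1.51 0.54] w0.0083 Fdeck [-7.3  7.8 29.5]
(0.9973484308180862, array([-0.23021452,  0.7133212 ], dtype=float32))
x+ t20.89 pos [591.3 193.4  82.3] F [-20.2   5.4  30.1] M [1.15 1.86 0.51] w0.0085 Fdeck [-9.6  7.9 34.5]
(0.9968920464736071, array([-0.21777034,  0.6833017 ], dtype=float32))
x+ t21.19 pos [591.4 193.4  82.2] F [-22.6   4.6  35.5] M [1.07 2.21 0.55] w0.0085 Fdeck [-10.3   7.5  40.3]
(0.9973654890004204, array([-0.22333851,  0.6859237 ], dtype=float32))
x+ t21.49 pos [591.5 193.5  82.2] F [-26.4   4.3  38.5] M [1.07 2.56 0.49] w0.0086 Fdeck [-13.1   7.7  44.3]
(0.996907137734271, array([-0.21481822,  0.68434674], dtype=float32))
```

```bash
python3 - <<'E'
from plant import env
from h import *
t=np.load("tgt.npy")-HX*.008
env.movel(t,vel=.03); st(env,"undo")
for k in range(8):
    F=D.T@env.state()["force"]
    t=t+D[:,0]*.0015+D[:,2]*(F[2]-1)*.00008; env.movel(t,vel=.015); s=st(env,"x+"); print(shift(env,FAR))
    if s["tool_pos"][0]>.5938: break
np.save("tgt.npy",t)
E
```

```text
undo t21.96 pos [589.9 192.7  82.4] F [-5.   6.  11.6] M [1.13 0.23 0.55] w0.0084 Fdeck [-0.6  6.6 12.4]
x+ t22.23 pos [590.2 192.1  82.4] F [-3.5  4.2  3. ] M [0.92 0.43 0.41] w0.0083 Fdeck [-1.9  4.6  3.7]
(0.9785462200993426, array([0.28135583, 1.0126312 ], dtype=float32))
x+ t22.52 pos [591.3 191.6  82.5] F [-0.4  2.1 -5.4] M [0.18 0.28 0.16] w0.0085 Fdeck [-1.7  2.1 -5.2]
(0.9985790732967993, array([0.6810233, 1.0757828], dtype=float32))
x+ t22.83 pos [593.7 191.6  83.2] F [-0.5 -2.  -6.2] M [-0.26  0.55 -0.07] w0.0082 Fdeck [-2.5 -1.9 -5.7]
(0.9991877541831033, array([0.6932329 , 0.91577226], dtype=float32))
x+ t23.14 pos [595.9 192.3  83.8] F [-0.8 -1.2 -6.1] M [-0.14  0.53 -0.16] w0.0082 Fdeck [-2.7 -1.  -5.5]
(0.9887280341529296, array([0.18985659, 0.5607657 ], dtype=float32))
```

```bash
python3 - <<'E'
from plant import env
from h import *
t=np.load("tgt.npy")
for k in range(4):
    F=D.T@env.state()["force"]; t=t+Z*np.clip((F[2]-4)*.00012,-.0012,.001); env.movel(t,vel=.02); s=st(env,"z")
    if (D.T@s["force"])[2]>2.5: break
print(shift(env,FAR,"pics/i1.png"))
np.save("tgt.npy",t); print((t-s["tool_pos"])*1e3)
E
python3 - <<'E'
import cv2,numpy as np
a=cv2.imread("pics/a_top.png")[170:300,190:380]; b=cv2.imread("pics/i1.png")[170:300,190:380]
cv2.imwrite("pics/i1c.png",cv2.resize(np.hstack([a,b]),None,fx=2,fy=2))
E
```

```text
z t23.44 pos [596.1 192.6  82.8] F [-0.8 -0.5 -5.1] M [-0.08  0.49 -0.19] w0.0082 Fdeck [-2.3 -0.4 -4.7]
z t23.69 pos [596.2 192.6  82.5] F [-4.2 -0.6  3.8] M [ 0.01  0.7  -0.14] w0.0086 Fdeck [-2.9 -0.1  4.8]
(0.9935015528180596, array([0.13435747, 0.5412237 ], dtype=float32))
[-0.25212415 -0.18265879 -0.73688962]
```

View pics/i1c.png

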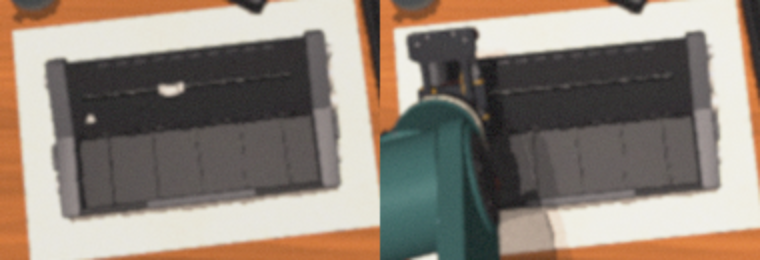

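```bash
cat >> h.py <<'E'
def adj(env,tgt,fz=30.,fx=-4.,k=.0001):
    F=env.state()["force"]; G=D.T@F
    return tgt+Z*np.clip((F[2]-fz)*k*.8,-.003,.003)
HOMEF=(208,194,240,284)
E
python3 - <<'E'
from plant import env
from h import *
t=np.load("tgt.npy")
for k in range(3):
    t=adj(env,t,33.); env.movel(t,vel=.02); s=st(env,"press")
t=slide(env,t,-.012,3,vel=.03,tag="out ",fz=33.)
t=slide(env,t,-.198,4,vel=.12,tag="far ")
for k in range(8):
    t=adj(env,t)-Y*.002; env.movel(t,vel=.03); s=st(env,"stop"); f=s["force"]@Y; print(f)
    if f>5: break
np.save("tgt.npy",t)
print(shift(env,HOMEF,"pics/j1.png"))
E
```

```text
press t24.01 pos [596.3 192.7  82.2] F [-14.7  -3.1  26.8] M [-0.39  1.21 -0.18] w0.0081 Fdeck [-6.4 -1.2 30. ]
press t24.26 pos [596.3 192.7  82.2] F [-17.3  -3.4  31.4] M [-0.39  1.3  -0.24] w0.0086 Fdeck [-7.5 -1.2 35.2]
press t24.51 pos [596.3 192.6  82.2] F [-16.9  -3.4  32.6] M [-0.39  1.33 -0.17] w0.0083 Fdeck [-6.8 -1.2 36.2]
out 0 t24.79 pos [596.7 189.3  82.2] F [-17.7  -0.6  32.3] M [0.17 1.51 0.04] w0.0086 Fdeck [-7.3  1.6 36.1]
   lateral -17.7 along 1.6  lag_y -0.8 mm
out 1 t25.07 pos [597.3 184.1  82.2] F [-17.9  -7.3  33.5] M [-1.16  1.32 -0.51] w0.0086 Fdeck [-7.9 -4.9 37.6]
   lateral -18.6 along -4.9  lag_y 0.4 mm
out 2 t25.36 pos [597.7 180.6  82.1] F [-17.6  -3.6  33.5] M [-0.52  1.37 -0.24] w0.0084 Fdeck [-7.2 -1.3 37.3]
   lateral -17.9 along -1.3  lag_y -0.0 mm
far 0 t25.93 pos [603.6 130.8  82.2] F [-18.5  -4.2  35.8] M [-0.57  1.55 -0.26] w0.0086 Fdeck [-7.5 -1.8 39.8]
   lateral -18.9 along -1.8  lag_y 0.6 mm
far 1 t26.49 pos [609.3  81.6  82.2] F [-18.1  -3.3  32.9] M [-0.56  1.69 -0.24] w0.0085 Fdeck [-7.9 -1.  36.9]
   lateral -18.4 along -1.0  lag_y 0.7
[... 477 characters left out ...]
9.8  82.2] F [-21.3  -1.2  31.2] M [-0.21  2.13 -0.14] w0.0087 Fdeck [-11.1   1.5  36.1]
1.4841537166162782
stop t28.38 pos [621.5 -21.7  82.2] F [-20.3  -1.1  30.5] M [-0.17  2.02 -0.08] w0.0082 Fdeck [-10.4   1.5  35.1]
1.5232017793438988
stop t28.62 pos [621.7 -23.7  82.2] F [-19.3  -2.5  29.9] M [-0.08  2.   -0.07] w0.0085 Fdeck [-9.8 -0.1 34.3]
-0.05396873764292308
stop t28.88 pos [621.9 -25.6  82.2] F [-20.3  -1.4  30.3] M [-0.13  2.02 -0.1 ] w0.0085 Fdeck [-10.4   1.2  34.9]
1.1576444303011855
stop t29.12 pos [622.  -26.1  82.2] F [-18.9   6.   30.5] M [1.23 1.77 0.29] w0.0086 Fdeck [-8.2  8.4 34.5]
8.382492122865099
(0.9971382877846219, array([ 0.2552224, -0.5833068], dtype=float32))
```

```bash
python3 - <<'E'
from plant import env
from h import *
t=np.load("tgt.npy")+Y*.0008
for k in range(2):
    G=D.T@env.state()["force"]
    t=t+D[:,0]*np.clip((G[0]-1)*.0003,-.003,.003)+D[:,2]*(G[2]-32)*.00008
    env.movel(t,vel=.02); st(env,"rebal"); print(shift(env,HOMEF))
np.save("tgt.npy",t)
E
```

```text
rebal t29.47 pos [621.8 -26.1  82.2] F [-12.7   6.4  24.2] M [1.3  0.9  0.32] w0.0086 Fdeck [-4.   8.  26.6]
(0.9967677823826105, array([ 0.23821193, -0.6006421 ], dtype=float32))
rebal t29.77 pos [621.7 -26.1  82.2] F [-10.9   8.8  26.8] M [1.71 0.58 0.44] w0.0080 Fdeck [-1.3 10.1 28.5]
(0.9967110826194145, array([ 0.24759303, -0.60766816], dtype=float32))
```

```bash
cat >> h.py <<'E'
Y2=np.array([-np.sin(.118),np.cos(.118),0])
def adj2(env,t,fn=33.):
    G=D.T@env.state()["force"]
    return t+D[:,0]*np.clip((G[0]-0)*.0002,-.002,.002)+D[:,2]*np.clip((G[2]-fn)*.00008,-.002,.002)
def run(env,t,dist,n,vel,tag,fn=33.):
    for i in range(n):
        t=adj2(env,t,fn)+Y2*dist/n; env.movel(t,vel=vel); s=env.state()
        print(tag,"t%.2f"%s["t"],np.round(s["tool_pos"]*1e3,1),"Fd",np.round(D.T@s["force"],1),"F",np.round(s["force"],1))
    return t
E
python3 - <<'E'
from plant import env
from h import *
t=np.load("tgt.npy")+Y*.001
t=run(env,t,.204,5,.1,"home")
t=run(env,t,.0,1,.02,"press",38.)
for k in range(12):
    t=run(env,t,.002,1,.03,"click",38.); s=env.state()
    if s["tool_pos"][1]>.188 and s["force"]@Y<-5: break
np.save("tgt.npy",t); print(shift(env,FAR,"pics/k1.png"))
cv2.imwrite("pics/k1w.png",env.get_image("wrist"))
E
```

```text
home t30.38 [617.   14.3  82.2] Fd [-4.9  2.  34.1] F [-14.9   0.1  31.2]
home t30.94 [612.2  54.9  82.1] Fd [-2.1  2.6 30. ] F [-11.1   1.2  28. ]
home t31.50 [607.4  95.7  82.1] Fd [-2.5  2.3 31.5] F [-11.9   0.7  29.3]
home t32.06 [602.7 136.5  82.1] Fd [-1.9  1.5 30.8] F [-11.    0.1  28.9]
home t32.62 [597.9 177.5  82.2] Fd [-1.4  2.3 30.7] F [-10.6   0.9  28.9]
press t32.87 [597.9 177.2  82.1] Fd [-1.2  2.9 38.6] F [-12.9   1.3  36.5]
click t33.12 [597.7 179.   82.1] Fd [-1.7  0.4 35.9] F [-12.2  -1.1  33.8]
click t33.37 [597.5 180.9  82.1] Fd [-0.5  0.2 37. ] F [-11.4  -1.3  35.2]
click t33.62 [597.2 182.8  82.1] Fd [-0.8 -0.5 38.1] F [-11.9  -2.   36.2]
click t33.87 [597.  184.1  82.1] Fd [-1.4 -4.8 39.5] F [-12.3  -6.4  37.4]
click t34.12 [596.8 186.1  82.1] Fd [ 0.2 -4.7 37.1] F [-10.1  -6.   35.5]
click t34.37 [596.5 188.8  82.1] Fd [-0.4 -0.7 38. ] F [-11.5  -2.1  36.2]
click t34.62 [596.1 191.6  82.1] Fd [-0.2  4.  35.9] F [-11.3   2.6  34.2]
click t34.87 [596.  192.6  82.1] Fd [-0.8 -1.9 39.2] F [-12.   -3.4  37.2]
click t35.12 [596.  192.9  82.1] Fd [  0.7 -13.5  38. ] F [ -8.8 -14.7  36.5]
(0.9954270590781348, array([0.11647533, 0.5420692 ], dtype=float32))
```

View pics/k1w.png

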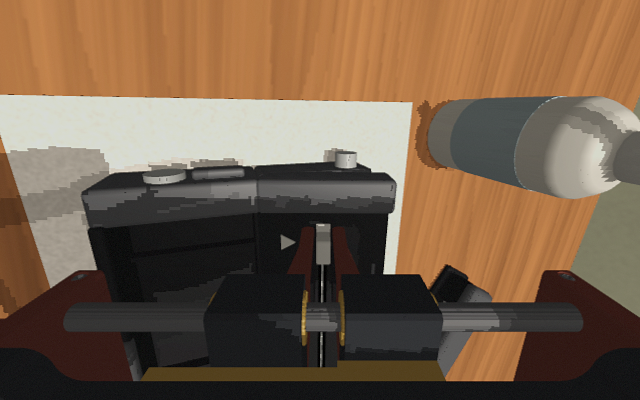

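```bash
python3 - <<'E'
from plant import env
from h import *
t=np.load("tgt.npy")-Y2*.001
t=run(env,t,-.001,1,.02,"relax",37.)
t=run(env,t,-.014,5,.03,"out",37.)
t=run(env,t,-.192,5,.11,"far")
for k in range(12):
    t=run(env,t,-.002,1,.03,"stop"); s=env.state()
    if s["force"]@Y>5: break
np.save("tgt.npy",t); print(shift(env,HOMEF,"pics/l1.png"))
E
```

```text
relax t35.47 [596.  192.7  82.1] Fd [-0.2 -1.8 36.6] F [-10.7  -3.2  34.9]
out t35.72 [596.3 190.6  82.1] Fd [-0.7  2.7 35.5] F [-11.4   1.3  33.7]
out t35.97 [596.6 187.5  82.1] Fd [-0.6  1.  37.1] F [-11.5  -0.5  35.3]
out t36.22 [597.1 183.7  82.1] Fd [ 0.5 -5.  38. ] F [-10.1  -6.3  36.5]
out t36.47 [597.3 181.3  82.1] Fd [-0.1 -1.6 35.9] F [-10.4  -2.9  34.3]
out t36.72 [597.6 178.8  82.1] Fd [-0.3 -0.1 37.2] F [-11.1  -1.6  35.4]
far t37.22 [602.2 139.4  82.1] Fd [ 1.  -1.8 35. ] F [-9.1 -3.  33.7]
far t37.72 [606.8 100.8  82.1] Fd [ 0.2 -1.9 35.4] F [-10.   -3.2  33.9]
far t38.22 [611.3  62.1  82.1] Fd [ 0.4 -2.3 31.9] F [-8.7 -3.4 30.6]
far t38.72 [615.8  23.5  82.1] Fd [ 0.1 -2.1 33.3] F [-9.4 -3.4 31.8]
far t39.22 [620.3 -15.2  82.1] Fd [-0.2 -2.5 32. ] F [-9.2 -3.7 30.5]
stop t39.47 [620.5 -16.6  82.1] Fd [ 0.2 -0.9 31.8] F [-9.  -2.  30.5]
stop t39.72 [620.7 -18.4  82.1] Fd [-0.5  0.3 34.9] F [-10.7  -1.1  33.2]
stop t39.97 [620.9 -20.3  82.1] Fd [ 0.5  1.2 32.4] F [-9.2  0.  31.1]
stop t40.22 [621.2 -22.3  82.1] Fd [ 0.6  1.  33.4] F [-9.3 -0.2 32.1]
stop t40.47 [621.4 -24.2  82.1] Fd [ 0.3  0.9 32.7] F [-9.4 -0.3 31.4]
stop t40.72 [621.6 -25.8  82.1] Fd [ 0.9  2.7 33.9] F [-9.4  1.5 32.6]
stop t40.97 [621.6 -26.   82.1] Fd [ 2.7 11.7 33.4] F [-8.7 10.7 32.7]
(0.9975675415917107, array([ 0.20361274, -0.61485225], dtype=float32))
```

Far stop reached cleanly; now the last return home.

```bash
python3 - <<'E'
from plant import env
from h import *
t=np.load("tgt.npy")+Y*.001
t=run(env,t,.204,5,.11,"home")
t=run(env,t,.0,1,.02,"press",38.)
for k in range(14):
    t=run(env,t,.002 if k<6 else .0015,1,.03,"click",38.); s=env.state()
    if s["tool_pos"][1]>.190 and s["force"]@Y<-5: break
print(shift(env,FAR))
# relax along and press
t=t-Y2*.0008; env.movel(t,vel=.02); st(env,"rel")
for k in range(3):
    G=D.T@env.state()["force"]; t=t+D[:,2]*(G[2]-4)*.00008; env.movel(t,vel=.02); st(env,"rel")
print(shift(env,FAR)); np.save("tgt.npy",t)
E
```

```text
home t41.55 [616.9  14.7  82.1] Fd [-1.4  1.6 35. ] F [-11.8   0.1  33.1]
home t42.08 [612.1  55.6  82.1] Fd [-0.1  2.6 32.3] F [-9.9  1.3 30.8]
home t42.60 [607.3  96.6  82.1] Fd [-0.3  2.3 33.6] F [-10.5   1.   32. ]
home t43.12 [602.5 137.6  82.1] Fd [-0.7  2.1 31.6] F [-10.2   0.8  30. ]
home t43.65 [597.7 178.6  82.1] Fd [-0.9  1.1 32.1] F [-10.4  -0.3  30.4]
press t43.90 [597.8 178.3  82.1] Fd [-0.7  0.9 36.4] F [-11.5  -0.5  34.6]
click t44.15 [597.6 180.   82.1] Fd [-0.3  0.5 36.5] F [-11.1  -0.9  34.7]
click t44.40 [597.3 181.9  82.1] Fd [-1.6 -0.3 38.2] F [-12.7  -1.9  36. ]
click t44.65 [597.2 183.4  82.1] Fd [ 0.  -4.  38.2] F [-10.7  -5.4  36.5]
click t44.90 [596.9 185.   82.1] Fd [-0.  -4.4 37.7] F [-10.5  -5.8  36. ]
click t45.15 [596.7 187.4  82.1] Fd [-0.4 -2.9 38.1] F [-11.2  -4.4  36.3]
click t45.40 [596.4 190.2  82.1] Fd [-1.5  2.7 37.4] F [-12.7   1.1  35.3]
click t45.65 [596.  192.5  82.1] Fd [-0.   6.6 36.7] F [-11.6   5.1  35.1]
click t45.90 [596.  192.7  82.1] Fd [-0.9 -1.8 39.4] F [-12.2  -3.4  37.4]
click t46.15 [596.  192.9  82.1] Fd [ 1.  -9.7 38.4] F [ -9.1 -10.9  37. ]
(0.9954669863529395, array([0.10783323, 0.5350711 ], dtype=float32))
rel t46.45 pos [596.  192.8  82. ] F [-9.5 -6.5 36.3] M [-0.88 -0.11 -0.46] w0.0085 Fdeck [ 1.  -5.3 37.7]
rel t46.73 pos [593.8 192.8  82.2] F [-3.8 -3.5 21.6] M [-0.5  -0.21 -0.22] w0.0085 Fdeck [ 2.3 -3.  21.9]
rel t46.98 pos [592.6 192.7  82.3] F [-1.9 -1.9 14.4] M [-0.22 -0.34 -0.07] w0.0085 Fdeck [ 2.2 -1.6 14.4]
rel t47.23 pos [591.9 192.7  82.3] F [ 2.2 -0.8  8.8] M [-0.09 -0.6  -0.02] w0.0084 Fdeck [ 4.6 -1.1  7.8]
(0.9920347257575307, array([0.15016778, 0.8748894 ], dtype=float32))
```

```bash
python3 - <<'E'
from plant import env
from h import *
t=np.load("tgt.npy")
for k in range(9):
    G=D.T@env.state()["force"]
    t=t+D[:,0]*.0012+D[:,2]*np.clip((G[2]-0)*.00008,-.0008,.0008); env.movel(t,vel=.015); s=st(env,"x+")
    if s["tool_pos"][0]>.5942: break
print(shift(env,FAR)); np.save("tgt.npy",t); print((t-s["tool_pos"])*1e3)
E
```

```text
x+ t47.53 pos [591.8 192.7  82.4] F [4.3 1.1 4.7] M [ 0.12 -0.78  0.05] w0.0085 Fdeck [5.6 0.6 3.2]
x+ t47.78 pos [591.8 192.6  82.4] F [4.4 1.6 3.1] M [ 0.39 -0.83  0.13] w0.0087 Fdeck [5.3 1.1 1.6]
x+ t48.03 pos [591.9 192.6  82.5] F [3.  2.4 2.8] M [ 0.56 -0.61  0.19] w0.0081 Fdeck [4.  2.  1.7]
x+ t48.28 pos [592.  192.6  82.5] F [0.2 5.  1.4] M [ 0.81 -0.05  0.29] w0.0088 Fdeck [1.3 4.9 1.1]
x+ t48.53 pos [592.1 192.6  82.5] F [-0.8  4.2  1.4] M [0.82 0.21 0.38] w0.0084 Fdeck [0.2 4.2 1.4]
x+ t48.78 pos [592.7 192.3  82.5] F [-1.3  2.4 -3.1] M [0.29 0.56 0.12] w0.0086 Fdeck [-1.8  2.6 -2.6]
x+ t49.03 pos [595.5 192.1  83.1] F [-0.7 -2.4 -6.2] M [-0.32  0.54 -0.15] w0.0088 Fdeck [-2.8 -2.3 -5.6]
(0.9742295006594685, array([0.31430426, 0.7083496 ], dtype=float32))
[0.92287909 0.8346939  0.99941822]
```

```bash
python3 - <<'E'
from plant import env
from h import *
t=np.load("tgt.npy")
for k in range(3):
    G=D.T@env.state()["force"]
    t=t+D[:,0]*G[0]*.0002+D[:,2]*np.clip((G[2]-4)*.0001,-.0008,.0008); env.movel(t,vel=.02); s=st(env,"z")
env.gripper_to(.03); st(env,"open")
p=env.state()["tool_pos"]
env.movel(p+N*.07,vel=.1); st(env,"up")
env.movel(p+N*.15-Y*.12,vel=.2)
m=env.camera_model("wrist"); im=env.get_image("wrist"); cv2.imwrite("pics/m1.png",im)
np.savez("m.npz",**{k:np.array(m[k]) for k in m})
hz=.0626
for n in("tab_center","tab_home","tab_far"):
    for r in env.place_of("wrist",n)[:2]: print(n,r["p"],r["uv"],atz(m,r["uv"],hz))
print(shift(env,HOMEF,"pics/m1t.png"),shift(env,FAR),env.state()["t"])
E
```

```text
z t49.33 pos [595.8 192.6  82.8] F [-0.4 -1.9 -5.5] M [-0.35  0.57 -0.13] w0.0083 Fdeck [-2.3 -1.8 -5.1]
z t49.58 pos [595.9 192.8  82.5] F [-2.  -2.9 -1.8] M [-0.45  0.56 -0.25] w0.0088 Fdeck [-2.8 -2.6 -1. ]
z t49.83 pos [596.  192.8  82.4] F [-3.2 -4.4  3. ] M [-0.64  0.52 -0.34] w0.0085 Fdeck [-2.7 -3.9  4. ]
open t50.38 pos [595.6 193.   81.6] F [-0.2 -0.8 -0.8] M [-0.06  0.05 -0.  ] w0.0302 Fdeck [-0.5 -0.8 -0.6]
up t51.23 pos [574.9 190.3 148.2] F [ 0.5 -0.1 -0.3] M [-0.11 -0.02 -0.04] w0.0301 Fdeck [ 0.3 -0.1 -0.4]
tab_center 0.58 [322.7, 68.5] [0.60140486 0.19236633 0.0626    ]
tab_home 0.91 [322.1, 68.4] [0.60077247 0.19235641 0.0626    ]
tab_far 0.59 [320.9, 258.6] [ 0.62631294 -0.02088149  0.0626    ]
(0.8777819407125982, array([-0.07809547, -0.461028  ], dtype=float32)) (0.9875646928621649, array([0.13640223, 0.59783614], dtype=float32)) 52.4083
```

View pics/m1.png

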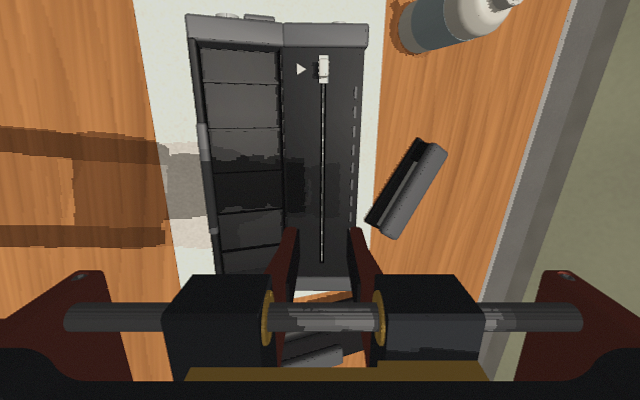

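View pics/m1t.png

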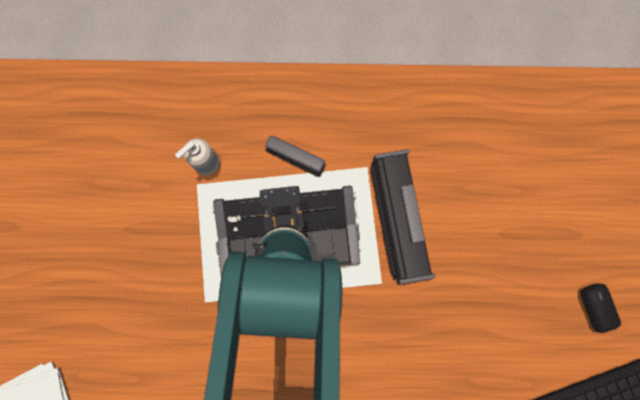

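```bash
python3 - <<'E'
from plant import env
env.hand_in(); print(env.state()["t"])
E
```

```text
the job is handed in; nothing more can be done
the job is handed in; nothing more can be done
```

The wire cleaner is done and handed in at about 52 s. I gripped the tab by its flanks and bore down about 30–38 N while sliding it. It went to the far stop and back home over the click three times, and it is now clicked home.

- **Stops and click:** At both ends the tab met a firm hard stop, and the measured stroke between them was about 220 mm. The force dropped over the last few millimetres each time, which is the click snapping in.
- **Last pictures:** The tab sits beside the raised triangle at the end of its slot. The gripper is open and clear of everything.
- **Unit did move:** On the first homing I pushed too hard against the stop and the unit slid about 3 mm towards the home end. Unloading the press twice dragged its home end about 4 mm towards the robot.
- **Putting it back:** I nudged the unit back with a light press. In doing so I briefly lifted the home end by about 1 mm. It now lies within about 1–1.5 mm of where it started, turned by about 0.5 degrees.
- **Other things:** By eye, the last pictures show the toner cartridge, bottle and stapler where they were. The drum roller was never approached.

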